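# Pack the last rolls and stack the roll trays

## Robot

A 7-joint arm with a two-finger parallel gripper is mounted at the origin on the work surface. World frame = base frame: x ahead of the robot, y to its left, z up, the work surface at z = 0. Lengths are in m, angles in rad, forces in N, time in s.
With the tool pointing down it reaches from about 0.4 to 0.85 m from the base axis. Payload 10.4 kg.
Tool frame: the origin (TCP) lies midway between the tips of the shut fingers; the grasp point (between the pads) lies manip.grip_depth behind it (manip.grip_depth is the distance from the TCP to the grasp point, in m); z points along the fingers, x is the direction in which the jaws open and shut, and the axes are right-handed (so a half turn about z gives the same grasp; the last joint's range is limited). The gripper opens to 85 mm and grips with 20 to 120 N. Pads are 22 mm wide; open, the fingers measure 114 mm over their backs; the gripper's body (76 mm by 85 mm) begins 54 mm behind the grasp point. The pads swing forward as they close: fully open they stand 13 mm farther back than shut.
Start: joints at [-1.292, 0.332, -0.065, 1.46, 0.022, 1.35, -0.088], TCP at [0.186, 0.597, 0.231] pointing down, gripper open.
Joint ranges: [-2.6, 2.6], [-0.5, 2.12], [-1.47, 1.34], [0.16, 2.42], [-1.27, 4.41], [0.06, 2.06], [-2.6, 2.6]. Speed limits (rad/s): [2.22, 2.22, 2.79, 2.79, 3.14, 3.14, 3.14].

## Interface

Orientations are given as a unit quaternion [x, y, z, w].
In Python, from workcell import manip gives the robot as it stands. The module is installed in compiled form; this text tells all that it offers.
- The arm moves only by the tool send_rows, never from a script. Its argument "steps" is a list of rows, each a list of 2 entries, a list of its own where there are three numbers: the shift along the tool's x, y, z in m, then the turn about the tool's z in rad. In form: [[[x, y, z], spin], ...]. A call has exactly 8 rows; each row is the pose to reach, as a shift and turn from the pose commanded when the call began, along the tool's axes at that moment; what a row does not reach only later rows make up. A row lasts 1/8 s, in which the tool goes at most 62.5 mm and 10.7 degrees, less where a joint would pass 70% of its speed; a pose out of reach is approached as far as the arm can. A call with a gripper value outside its range is refused whole. "hand" is the opening, from 0 (shut) to 1 (fully open), set as the call begins (left out, the last holds). The fingers move at their own pace and stop on an object; "force" is the grip in N (left out, the last holds). Time passes only in rows, so rows that repeat a pose let the fingers close, or fill a call up. It gives the time, the measured TCP pose, the force and the opening at its end, in the units of the state.
- manip.get_obs(): the state, without advancing time (a new reading comes with each control period).
- manip.camera(name): name is "side" or "top"; returns (picture, depth): 480x640x3 uint8, red, green, blue; 480x640 float32, m along the optical axis (not along the pixel's ray), 0 where there is no reading.
- manip.camera_info(name): a dict with "intrinsics" (3x3 intrinsics, pixels), "pose" (4x4, takes a point from camera to world coordinates). Camera axes: x right, y up, looking along -z (the intrinsics and any distortion apply to the point x, -y, -z); pixel columns grow to the right and rows downward; lengths in m; the calibration is good to about 2 mm. A picture is of the moment at which its call begins. camera_info takes no time and is no camera call.
- manip.hand_in(): hands the job in, once; it reports no verdict.
The state is a dict: "clock": time; "joint_pos": joint angles; "joint_velocities": joint speeds; "tau": joint torques, N m; "position": TCP position; "ee_rot": TCP orientation; "ft_force": force on the tool from outside, world axes, zero at the start; "torque": the same for the moment, N m; "grip_width": opening from 0.0 (shut) to 1.0 (fully open).
Only numpy, scipy, OpenCV 4.12 (cv2) and the standard library are available. Lean on these libraries where they do the work, as an engineer would, in place of code of your own. Each camera call takes 0.05 s, during which the arm holds its last target.

## Task

Finish this bread order: put the two loose rolls from the wire cooling rack, right way up, into the empty half of the part-filled roll tray, then pick up the full roll tray with its four rolls and lower it gently, not dropped, onto the part-filled one until all four corner lugs are fully home in the sockets, the trays level and in line, either way round. Let go, with every roll still standing in its tray, and leave the loaf on the rack, the oil bottle and the seed jar where they stand.

Things in the scene. Friction and masses are not known exactly. Their poses are not given: they have to be found in the camera images.
- part_tray_bar (a point): Part-filled grey stacking tray, loose on the bench, 232 (x) by 158 mm (y), 76 high, 0.42 kg. A flat carrying bar, 14 mm thick (y), 20 high, runs along x over a divider and splits it in two halves, each 65 mm wide, 222 long inside. Point: middle of the bar, 60 mm above the bench. From it: bar top +10, rims -2, corner post tops +16, inner floor -44, floor underside -48, lug tips -60 mm.
- empty_half (a point): Middle of the floor of the part-filled tray's empty half (its +y half), axes as the tray's. It takes two rolls, best at x -43 and +43 mm. At its outer corners 26 mm square posts take a bite out of the room. Two rolls already stand in the -y half.
- full_tray_bar (a point): Full tray (to go on top), alike in every measure and axis, loose on the bench, a roll near each corner (x +-62, y +-38 mm), so some 55 mm of the bar's middle is free on both sides for the fingers. Point: middle of its bar. 0.55 to 0.8 kg with its rolls. Four round-nosed lugs (15 mm across, 12 long) stand under its corners at x +-103, y +-66 mm.
- home (a point): Point 64 mm above the middle of the part-filled tray's bar, moving with that tray, axes as its own: the full tray's bar middle is here when fully home, its floor underside resting on the post tops and its lugs in the posts' sockets (18 mm square, 16 deep, at x +-103, y +-66 mm). Either way round fits (half a turn makes no difference).
- loose_roll1_mid (a point): Loose roll 1 of 2, standing on the cooling rack: crusty round bread roll with a cross cut in its domed top and a flat foot, 56 mm across (widest, nearly straight-sided, from 8 to 26 mm above its foot), 44 mm high, about 60 g; the point is its centre, 22 mm above its foot, z up
- loose_roll2_mid (a point): Loose roll 2 of 2, standing on the cooling rack: crusty round bread roll with a cross cut in its domed top and a flat foot, 56 mm across (widest, nearly straight-sided, from 8 to 26 mm above its foot), 44 mm high, about 60 g; the point is its centre, 22 mm above its foot, z up
- full_roll1_mid (a point): Roll 1 of 4 in the full tray: crusty round bread roll with a cross cut in its domed top and a flat foot, 56 mm across (widest, nearly straight-sided, from 8 to 26 mm above its foot), 44 mm high, about 60 g; the point is its centre, 22 mm above its foot, z up
- full_roll2_mid (a point): Roll 2 of 4 in the full tray: crusty round bread roll with a cross cut in its domed top and a flat foot, 56 mm across (widest, nearly straight-sided, from 8 to 26 mm above its foot), 44 mm high, about 60 g; the point is its centre, 22 mm above its foot, z up
- full_roll3_mid (a point): Roll 3 of 4 in the full tray: crusty round bread roll with a cross cut in its domed top and a flat foot, 56 mm across (widest, nearly straight-sided, from 8 to 26 mm above its foot), 44 mm high, about 60 g; the point is its centre, 22 mm above its foot, z up
- full_roll4_mid (a point): Roll 4 of 4 in the full tray: crusty round bread roll with a cross cut in its domed top and a flat foot, 56 mm across (widest, nearly straight-sided, from 8 to 26 mm above its foot), 44 mm high, about 60 g; the point is its centre, 22 mm above its foot, z up
- part_roll1_mid (a point): Roll 1 of 2 already in the part-filled tray: crusty round bread roll with a cross cut in its domed top and a flat foot, 56 mm across (widest, nearly straight-sided, from 8 to 26 mm above its foot), 44 mm high, about 60 g; the point is its centre, 22 mm above its foot, z up
- part_roll2_mid (a point): Roll 2 of 2 already in the part-filled tray: crusty round bread roll with a cross cut in its domed top and a flat foot, 56 mm across (widest, nearly straight-sided, from 8 to 26 mm above its foot), 44 mm high, about 60 g; the point is its centre, 22 mm above its foot, z up
- rack_top (a point): Steel wire cooling rack, fixed, 250 mm (x) by 150 mm (y), top 20 mm above the bench; the point is the middle of its top. The two loose rolls and the loaf stand in a row along its x, about 85 mm apart, in any order. Fixed bystanders, under 95 mm high, stand at the front within 0.40 m of the robot base; other fixed equipment, under 0.21 m high, beyond x = 0.75 m and beyond 0.5 m to either side.
- loaf_mid (a point): Bystander: dark long loaf lying across the rack, 120 mm along its y, 56 mm across; the point is its centre.
- oil_mid (a point): Bystander: green glass oil bottle, 62 mm across, 205 mm high, standing towards the back; the point is 100 mm above its foot.
- seed_jar_mid (a point): Bystander: amber jar with a steel lid, 76 mm across, 105 mm high, standing towards the back; the point is 52 mm above its foot.

How it is judged:
By the outcome, as a careful person would: the job done as asked, in the order asked, and still so for the second after the job is handed in, with the robot touching nothing.
It also fails if it takes over 72 s, if anything falls off the work surface, if the arm or the gripper's body presses on something with over 40 N, if the wrist force passes 120 N, or if a joint passes its speed limit or range.

## Working session

There is one attempt and no reset: what is moved stays moved. The work goes in short steps, Python scripts to look and compute and a tool call to move; the robot and the scene stay as the last step left them, time stands still between calls to the robot, and variables do not carry over. Pictures are saved under pics/ and viewed, and the job is handed in when it is done.

Besides the shell and the picture viewer there is one more tool, called after "Emit:" by a JSON object that holds its "op" and its "data", one argument or row to a line. send_rows: Moves the arm, as the interface text tells. Its arguments: {"type":"object","properties":{"steps":{"type":"array"},"hand":{"type":"number"},"force":{"type":"number"}},"required":["steps"]}

```bash
mkdir -p pics; python3 - <<'E'
from workcell import manip
import cv2, numpy as np
np.set_printoptions(precision=4,suppress=True)
for n in ("side","top"):
    im,d=manip.camera(n); i=manip.camera_info(n)
    print(n,i); cv2.imwrite(f"pics/{n}0.png",im[...,::-1]); np.savez(f"{n}0.npz",im=im,d=d,K=i["intrinsics"],T=i["pose"])
o=manip.get_obs(); print(o, manip.grip_depth)
E
```

```text
side {'intrinsics': array([[488.8019,   0.    , 330.8764],
       [  0.    , 488.8019, 243.8279],
       [  0.    ,   0.    ,   1.    ]]), 'pose': array([[ 0.831 ,  0.3876, -0.399 ,  0.0915],
       [-0.556 ,  0.5545, -0.6192, -0.6942],
       [-0.0188,  0.7364,  0.6763,  0.862 ],
       [ 0.    ,  0.    ,  0.    ,  1.    ]])}
top {'intrinsics': array([[438.8531,   0.    , 320.035 ],
       [  0.    , 438.8531, 240.7032],
       [  0.    ,   0.    ,   1.    ]]), 'pose': array([[ 0.015 ,  0.9864, -0.1636,  0.3715],
       [-0.9997,  0.0178,  0.0161,  0.0103],
       [ 0.0188,  0.1633,  0.9864,  1.0469],
       [ 0.    ,  0.    ,  0.    ,  1.    ]])}
{'clock': 0.1, 'joint_pos': array([-1.2916,  0.3328, -0.0647,  1.4609,  0.0216,  1.3499, -0.0885]), 'joint_velocities': array([ 0.0014, -0.0029, -0.0001, -0.0021, -0.0008,  0.0011,  0.0012]), 'tau': array([  0.0006, -62.6753,   0.0487, -39.2424,   0.0163,   0.0072,
        -0.    ]), 'position': array([0.1856, 0.5964, 0.2306]), 'ee_rot': array([ 0.8053,  0.5928, -0.0005,  0.0004]), 'ft_force': array([-0.3301,  0.125 , -0.7121]), 'torque': array([ 0.0105, -0.0338, -0.0236]), 'grip_width': 1.0021415849810127} 0.0187
```

View pics/top0.png

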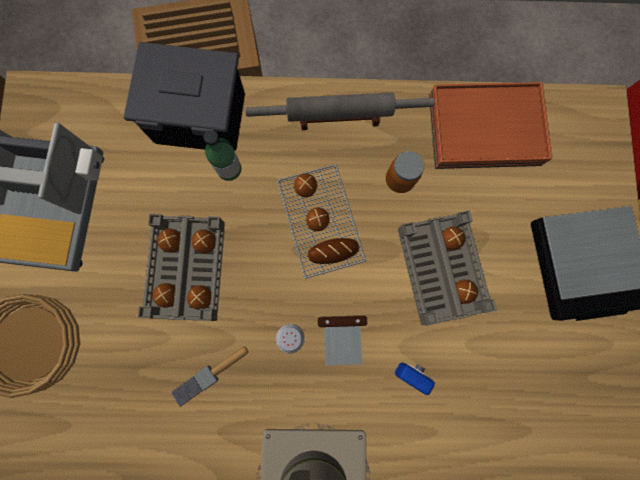

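View pics/side0.png

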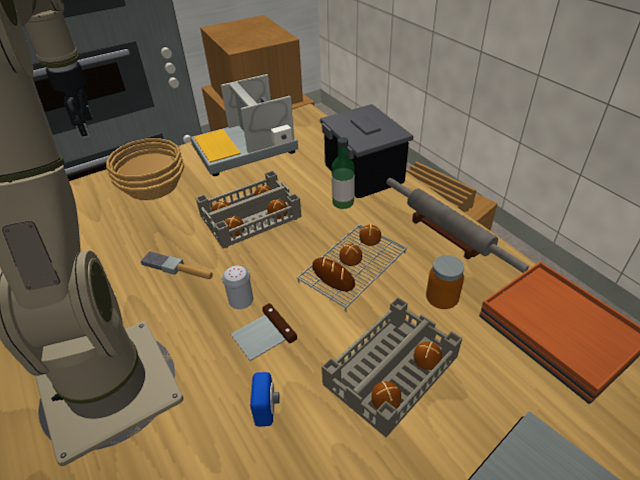

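The top picture shows the full tray at about (185,268), the part-filled tray at (447,268) with its empty half on the left, rolls at (305,184) and (317,218), the loaf at (333,251), the bottle at (222,155) and the jar at (405,172). Next I'll make enlarged crops.

```bash
cat > h.py <<'E'
import numpy as np, cv2
np.set_printoptions(precision=4,suppress=True)
def proj(c,p):
    R=c["T"][:3,:3];q=R.T@(np.asarray(p,float)-c["T"][:3,3]); x=np.array([q[0],-q[1],-q[2]]); u=c["K"]@x; return u[:2]/u[2]
def ray(c,u,v):
    k=np.linalg.inv(c["K"])@[u,v,1]; d=c["T"][:3,:3]@[k[0],-k[1],-k[2]]; return c["T"][:3,3],d
def atz(c,u,v,z):
    o,d=ray(c,u,v); return o+d*(z-o[2])/d[2]
def tri(c1,a,c2,b):
    o1,d1=ray(c1,*a);o2,d2=ray(c2,*b); s=np.linalg.lstsq(np.c_[d1,-d2],o2-o1,rcond=None)[0]
    p,q=o1+s[0]*d1,o2+s[1]*d2; return (p+q)/2,np.linalg.norm(p-q)
def cloud(c):
    d=c["d"];v,u=np.indices(d.shape); k=np.linalg.inv(c["K"])@np.stack([u.ravel(),v.ravel(),np.ones(u.size)])
    k=k*d.ravel(); P=c["T"][:3,:3]@np.stack([k[0],-k[1],-k[2]])+c["T"][:3,3][:,None]
    P=P.T.reshape(480,640,3).copy(); P[d==0]=np.nan; return P
def load(f): return dict(np.load(f))
def crop(c,x,y,w,h,s,fn):
    cv2.imwrite(fn,cv2.resize(c["im"][y:y+h,x:x+w,::-1],None,fx=s,fy=s,interpolation=cv2.INTER_CUBIC))
E
python3 - <<'E'
from h import *
t=load("top0.npz");s=load("side0.npz")
print("tcp proj",proj(t,[.186,.597,.231]),proj(s,[.186,.597,.231]))
crop(t,390,200,120,135,5,"pics/tp.png");crop(t,130,200,110,130,5,"pics/tf.png")
crop(s,310,290,165,150,5,"pics/sp.png" ) if 0 else crop(s,310,290,160,120+25,4,"pics/sp.png")
crop(s,190,165,120,85,6,"pics/sf.png")
crop(t,270,155,110,130,5-.5,"pics/tr.png");crop(s,290,210,130,105,5,"pics/sr.png")
for n,c in (("t",t),("s",s)):
    P=cloud(c); b=P[::40,::64].reshape(-1,3); print(n,(c["d"]==0).mean())
P=cloud(t);z=P[...,2]
for uv in [(305,184),(317,218),(333,251),(455,237),(466,291),(420,265),(370,400),(405,158),(185,268),(447,268)]: print(uv,P[uv[1],uv[0]])
E
```

```text
tcp proj [-26.8066 416.1208] [ 88.2395 132.4891]
t 0.003984375
s 0.0041015625
(305, 184) [0.6674 0.0311 0.0633]
(317, 218) [0.5874 0.002  0.063 ]
(333, 251) [ 0.5101 -0.035   0.0741]
(455, 237) [ 0.5498 -0.3163  0.058 ]
(466, 291) [ 0.4265 -0.3368  0.0581]
(420, 265) [ 0.4885 -0.2444  0.0157]
(370, 400) [ 0.1781 -0.1266 -0.0002]
(405, 158) [ 0.7199 -0.1936  0.1058]
(185, 268) [0.4678 0.2966 0.0588]
(447, 268) [ 0.4767 -0.2919  0.0695]
```

View pics/tp.png

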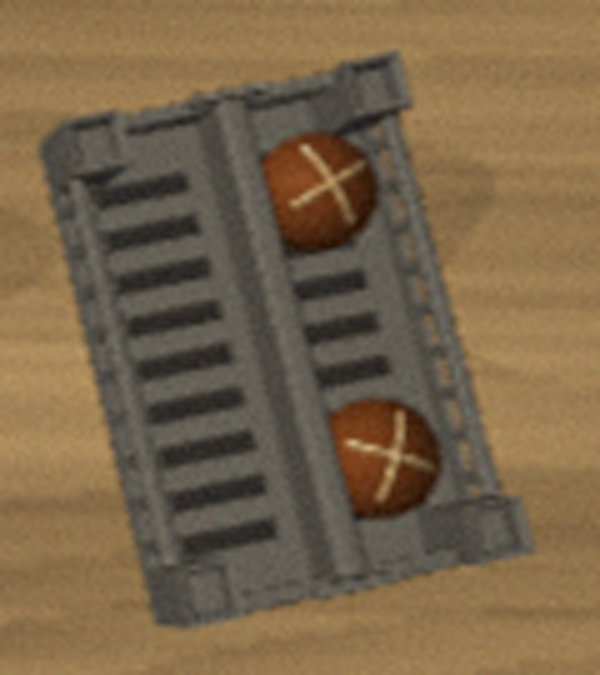

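View pics/sp.png

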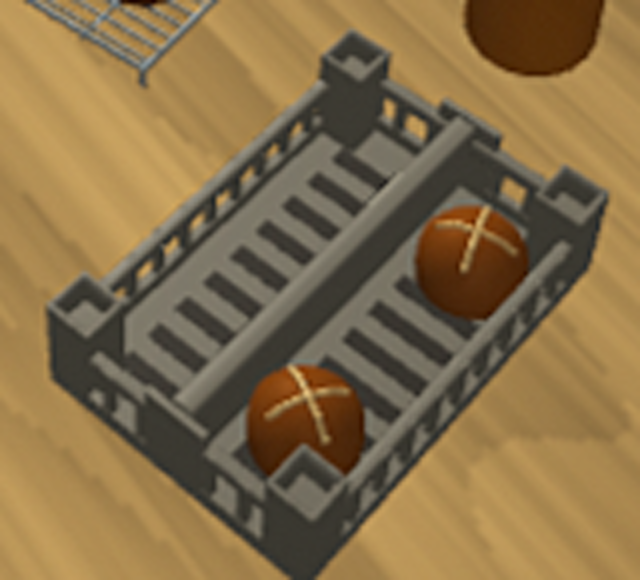

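View pics/tf.png

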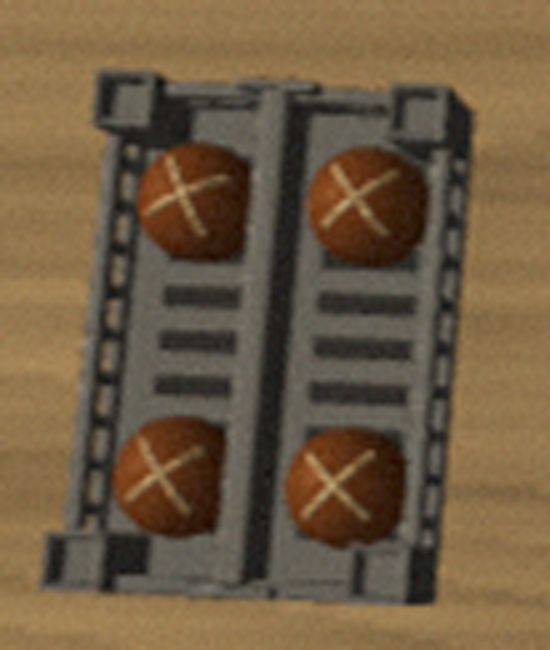

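View pics/sf.png

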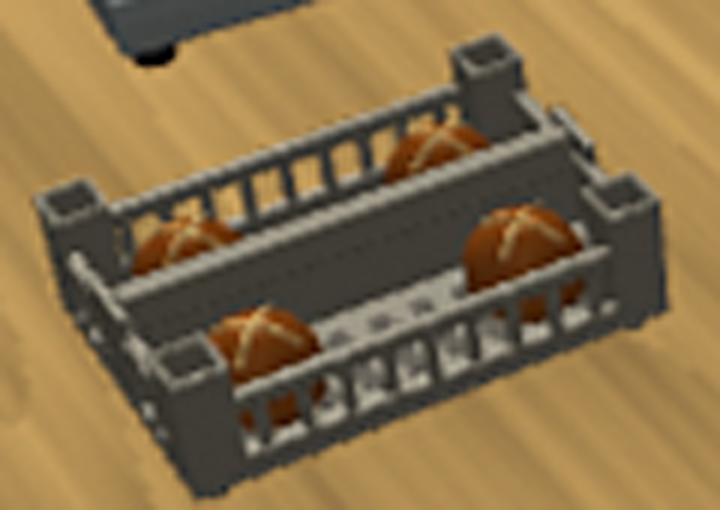

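View pics/tr.png

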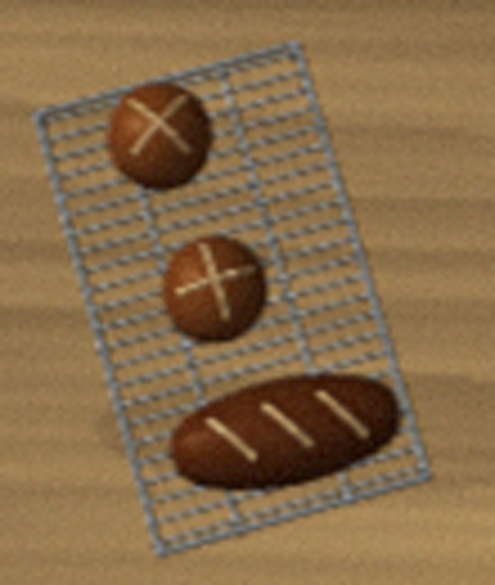

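View pics/sr.png

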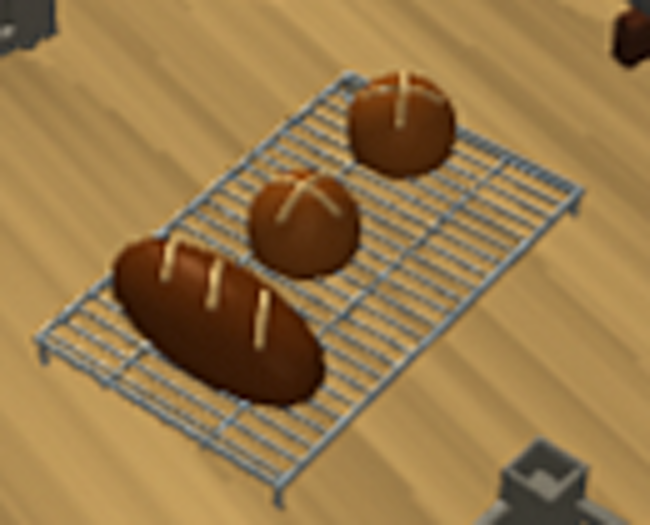

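The crops show the sockets in all four posts of each tray, and both loose rolls standing upright. Roll A is at about (305,184) and roll B at (317,218). The +y (left) half of the part tray is empty. I'll fit the poses from the depth of both views.

```bash
cat > fit.py <<'E'
from h import *
from scipy.optimize import least_squares
from scipy.spatial import cKDTree
def fit_tray(P,x0,zt=.076,verbose=1):
    """post-top fit: centre, yaw. P Nx3"""
    g=np.array(x0,float)
    for it in range(6):
        c,s=np.cos(g[2]),np.sin(g[2]); L=(P[:,:2]-g[:2])@np.array([[c,-s],[s,c]])
        cen=[];w=[];sz=[]
        for a in(1,-1):
            for b in(1,-1):
                m=(abs(L[:,0]-a*103/1e3)<.02)&(abs(L[:,1]-b*66/1e3)<.02)&(abs(P[:,2]-zt)<.005)
                q=L[m]
                if len(q)<5: continue
                lo,hi=np.percentile(q,[3,97],axis=0) ; cen.append((lo+hi)/2); w.append([a*.103,b*.066]); sz.append((*(hi-lo)*1e3,np.median(P[m,2])*1e3,len(q)))
        cen=np.array(cen);w=np.array(w)
        f=lambda p:(np.c_[w[:,0]*np.cos(p[2])-w[:,1]*np.sin(p[2])+p[0],w[:,0]*np.sin(p[2])+w[:,1]*np.cos(p[2])+p[1]]-cen).ravel()
        r=least_squares(f,[0,0,0]); d=r.x
        R=np.array([[c,-s],[s,c]]); g=np.r_[g[:2]+R@d[:2],g[2]+d[2]]
    if verbose: print(" resid mm",(r.fun*1e3).reshape(-1,2).round(1).tolist(),"size",np.round(sz,1).tolist())
    return g
def fit_bar(P,g,zt=.070):
    c,s=np.cos(g[2]),np.sin(g[2]); L=(P[:,:2]-g[:2])@np.array([[c,-s],[s,c]])
    m=(abs(L[:,0])<.085)&(abs(L[:,1])<.016)&(abs(P[:,2]-zt)<.004); q=L[m]
    return np.percentile(q[:,1],[3,50,97])*1e3,np.median(P[m,2])*1e3,m.sum()
def fit_roll(P,x0,zlo,zhi):
    g=np.array(x0,float)
    for i in range(4):
        m=(np.hypot(P[:,0]-g[0],P[:,1]-g[1])<.036)&(P[:,2]>zlo)&(P[:,2]<zhi); q=P[m]
        r=least_squares(lambda p:np.hypot(q[:,0]-p[0],q[:,1]-p[1])-.028,g,loss="soft_l1",f_scale=.001); g=r.x
    return g,m.sum(),np.std(r.fun)*1e3
E
python3 - <<'E'
from fit import *
for n in("top0","side0"):
    c=load(n+".npz");P=cloud(c).reshape(-1,3);P=P[np.isfinite(P[:,0])]
    print(n)
    for nm,x0 in(("part",[.477,-.295,.22]),("full",[.468,.30,-.09])):
        g=fit_tray(P,x0); print(nm,g,"bar",fit_bar(P,g))
    for nm,x0 in(("A",[.667,.031]),("B",[.587,.002])):
        m=(np.hypot(P[:,0]-x0[0],P[:,1]-x0[1])<.02); print(nm,"top",np.percentile(P[m,2],98),fit_roll(P,x0,.027,.047))
    for x0 in([.5498,-.3163],[.4265,-.3368]): print("pr",fit_roll(P,x0,.025,.042))
    for x0 in([.53,.335],[.53,.26],[.41,.335],[.41,.26]): print("fr",fit_roll(P,x0,.025,.042))
E
```

```text
top0
 resid mm [[0.1, -0.1], [0.3, 0.0], [-0.3, 0.1], [-0.1, -0.0]] size [[25.5, 25.4, 75.0, 77.0], [25.6, 26.7, 75.2, 80.0], [25.4, 25.7, 75.2, 83.0], [25.0, 25.8, 74.9, 86.0]]
part [ 0.4805 -0.2953  0.2254] bar (array([-6.1582,  1.0024,  7.1507]), np.float64(69.38392583622333), np.int64(459))
 resid mm [[0.4, 0.1], [-0.1, -0.2], [-0.5, 0.0], [0.2, 0.0]] size [[24.9, 25.1, 74.8, 84.0], [25.6, 26.1, 74.9, 81.0], [24.2, 26.9, 75.2, 93.0], [24.4, 25.4, 75.1, 87.0]]
full [ 0.4708  0.3038 -0.0291] bar (array([-6.8956, -0.6426,  6.3142]), np.float64(69.54552333868114), np.int64(474))
A top 0.06528415941126665 (array([0.6743, 0.0301]), np.int64(75), np.float64(1.0384275240766994))
B top 0.06597454448947619 (array([ 0.5921, -0.0001]), np.int64(57), np.float64(1.001797729657609))
pr (array([ 0.554 , -0.3273]), np.int64(102), np.float64(3.0715551849107925))
pr (array([ 0.4246, -0.3326]), np.int64(59), np.float64(3.876764484166099))
fr (array([0.5372, 0.3489]), np.int64(96), np.float64(2.7603319424075825))
fr (array([0.5354, 0.2648]), np.int64(72), np.float64(2.462118500396911))
fr (array([0.4
[... 674 characters left out ...]
5233]), np.float64(71.05910662434856), np.int64(257))
A top 0.06816855807002453 (array([0.6753, 0.0308]), np.int64(102), np.float64(1.577880682302037))
B top 0.06771986435753574 (array([0.5934, 0.0002]), np.int64(112), np.float64(1.6291257332166336))
pr (array([ 0.5552, -0.3205]), np.int64(124), np.float64(1.91047638156859))
pr (array([ 0.429, -0.338]), np.int64(121), np.float64(3.0169619050947882))
fr (array([0.5089, 0.3268]), np.int64(70), np.float64(2.985750701854967))
fr (array([0.5355, 0.264 ]), np.int64(39), np.float64(1.9662595637615945))
fr (array([0.3913, 0.3315]), np.int64(33), np.float64(2.9792592262277835))
fr (array([0.4235, 0.2535]), np.int64(90), np.float64(6.394184036356895))
```

Both views agree to about 1.5 mm, and the heights match the text (posts about 76, bar about 70, roll tops about 65). Next is a helper that turns a target pose into tool-axis shifts.

```bash
cat > plan.py <<'E'
import sys,numpy as np
from workcell import manip
from scipy.spatial.transform import Rotation as R
np.set_printoptions(precision=4,suppress=True)
def go(x,y,z,az):
    o=manip.get_obs(); r=R.from_quat(o["ee_rot"]); M=r.as_matrix(); a=np.arctan2(M[1,0],M[0,0])
    d=M.T@(np.array([x,y,z])-o["position"]); s=(-(az-a)+np.pi)%(2*np.pi)-np.pi
    print("t",round(o["clock"],2),"pos",o["position"],"az",round(a,4),"tilt",M[2,2].round(5),"F",o["ft_force"],"w",round(o["grip_width"],3),"-> shift",d,"spin",round(s,4),"j",o["joint_pos"])
if __name__=="__main__": go(*map(float,sys.argv[1:5]))
E
python3 plan.py .6748 .0305 .15 1.3; python3 -c "
from h import *
t=load('top0.npz');s=load('side0.npz')
for c in(t,s):
  P=cloud(c).reshape(-1,3)
  m=(P[:,0]>.6)&(P[:,0]<.85)&(abs(P[:,1]-.22)<.1)&(P[:,2]>.06)&(P[:,2]<.22);print(np.median(P[m],axis=0),m.sum())"
```

```text
t 0.1 pos [0.1856 0.5964 0.2306] az 1.2691 tilt -1.0 F [-0.3301  0.125  -0.7121] w 1.002 -> shift [-0.3949  0.6352  0.0811] spin -0.0309 j [-1.2916  0.3328 -0.0647  1.4609  0.0216  1.3499 -0.0885]
[0.7802 0.2341 0.1637] 4342
[0.7754 0.2052 0.1416] 2862
```

Emit:
{"op": "send_rows", "data": {
  "steps": [
    [[-0.03,0.05,0.0],0],
    [[-0.06,0.1,0.0],0],
    [[-0.09,0.14,0.0],0],
    [[-0.12,0.19,0.0],0],
    [[-0.15,0.24,0.0],0],
    [[-0.18,0.29,0.01],0],
    [[-0.21,0.335,0.02],0],
    [[-0.24,0.38,0.03],-0.03]
  ],
  "hand": 1,
  "force": 40
}}

```text
clock: 1.1
position: [0.478, 0.2531, 0.2009]
ee_rot: [0.796, 0.605, -0.0, -0.0]
ft_force: [1.0, 0.7, 0.1]
grip_width: 1.003
```

```bash
python3 plan.py .6748 .0305 .1 1.3
```

```text
t 1.1 pos [0.478  0.2531 0.2009] az 1.2996 tilt -1.0 F [0.9864 0.6556 0.0543] w 1.003 -> shift [-0.1617  0.2492  0.1008] spin -0.0004 j [-0.7747  0.1632  0.2266  1.7396 -0.0387  1.2432  0.761 ]
```

Emit:
{"op": "send_rows", "data": {
  "steps": [
    [[-0.026,0.04,0.005],0],
    [[-0.056,0.087,0.01],0],
    [[-0.086,0.134,0.02],0],
    [[-0.116,0.18,0.03],0],
    [[-0.142,0.22,0.05],0],
    [[-0.157,0.242,0.08],0],
    [[-0.162,0.249,0.1],0],
    [[-0.162,0.249,0.1],0]
  ]
}}

```text
clock: 2.1
position: [0.6723, 0.0321, 0.0994]
ee_rot: [0.796, 0.605, -0.001, -0.001]
ft_force: [-0.1, 0.3, 1.2]
grip_width: 1.002
```

```bash
python3 - <<'E'
from plan import *
from fit import *
go(.6748,.0305,.017,1.3)
for n in("top","side"):
    im,d=manip.camera(n); i=manip.camera_info(n); c=dict(im=im,d=d,K=i["intrinsics"],T=i["pose"]); np.savez(f"{n}1.npz",**c)
    u,v=proj(c,[.675,.03,.07]).astype(int); crop(c,max(u-70,0),max(v-60,0),140,120,4,f"pics/{n}1.png")
E
```

```text
t 2.1 pos [0.6723 0.0321 0.0994] az 1.299 tilt -0.99999 F [-0.0694  0.2856  1.2109] w 1.002 -> shift [-0.0008  0.0031  0.0824] spin -0.001 j [-0.3733  0.5493  0.359   1.4845 -0.2026  1.1481  1.3202]
```

View pics/side1.png

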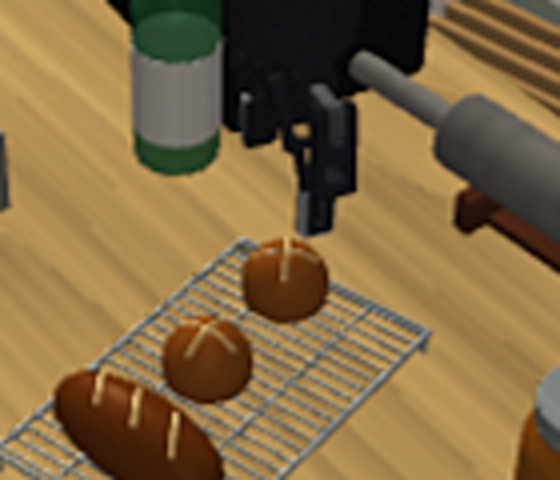

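The side view shows the open gripper over roll A (285,280 in the crop), clear of the bottle. Now I'll go down.

Emit:
{"op": "send_rows", "data": {
  "steps": [
    [[-0.001,0.002,0.015],0],
    [[-0.001,0.002,0.03],0],
    [[-0.001,0.002,0.045],0],
    [[-0.001,0.002,0.058],0],
    [[-0.001,0.002,0.07],0],
    [[-0.001,0.002,0.078],0],
    [[-0.001,0.002,0.082],0],
    [[-0.001,0.002,0.082],0]
  ]
}}

```text
clock: 3.2
position: [0.6753, 0.0303, 0.0192]
ee_rot: [0.796, 0.605, 0.0, -0.0]
ft_force: [0.1, 0.3, -0.3]
grip_width: 0.999
```

```bash
python3 - <<'E'
from plan import *
from fit import *
go(.6748,.0305,.017,1.3)
n="side"
im,d=manip.camera(n); i=manip.camera_info(n); c=dict(im=im,d=d,K=i["intrinsics"],T=i["pose"])
u,v=proj(c,[.675,.03,.07]).astype(int); crop(c,max(u-50,0),max(v-50,0),100,100,6,f"pics/{n}2.png")
go(.6748,.0305,.017,1.3)
E
```

```text
t 3.2 pos [0.6753 0.0303 0.0192] az 1.2989 tilt -1.0 F [ 0.057   0.3123 -0.3394] w 0.999 -> shift [ 0.0001 -0.0006  0.0022] spin -0.0011 j [-0.3536  0.6397  0.3353  1.531  -0.2341  1.0106  1.3441]
t 3.25 pos [0.6755 0.0303 0.0196] az 1.299 tilt -1.0 F [-0.0786  0.3082  1.3736] w 1.003 -> shift [ 0.     -0.0007  0.0026] spin -0.001 j [-0.3536  0.6393  0.3355  1.5308 -0.2341  1.0108  1.3441]
```

View pics/side2.png

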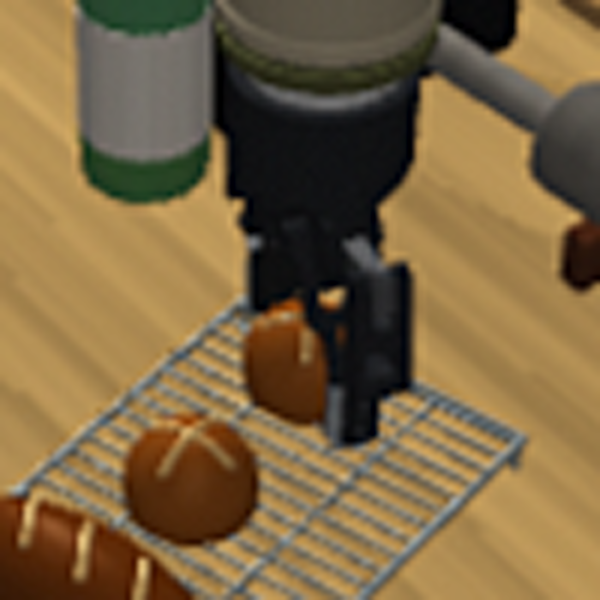

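The fingers straddle the roll at (290,360 in the crop). Closing, after another 2 mm down.

Emit:
{"op": "send_rows", "data": {
  "steps": [
    [[0,0,0.002],0],
    [[0,0,0.002],0],
    [[0,0,0.002],0],
    [[0,0,0.002],0],
    [[0,0,0.002],0],
    [[0,0,0.002],0],
    [[0,0,0.002],0],
    [[0,0,0.002],0]
  ],
  "hand": 0,
  "force": 30
}}

```text
clock: 4.25
position: [0.6756, 0.0303, 0.0178]
ee_rot: [0.796, 0.605, 0.0, 0.0]
ft_force: [-0.9, 1.2, 5.9]
grip_width: 0.638
```

```bash
python3 plan.py .5141 -.2479 .15 .225
```

```text
t 4.25 pos [0.6756 0.0303 0.0178] az 1.2989 tilt -1.0 F [-0.9176  1.171   5.8611] w 0.638 -> shift [-0.3113 -0.0808 -0.1324] spin 1.0739 j [-0.3532  0.6415  0.3348  1.5316 -0.235   1.0076  1.3446]
```

Emit:
{"op": "send_rows", "data": {
  "steps": [
    [[0,0,-0.015],0],
    [[0,0,-0.045],0],
    [[0,0,-0.085],0],
    [[-0.02,-0.005,-0.115],0],
    [[-0.05,-0.013,-0.132],0.1],
    [[-0.09,-0.023,-0.132],0.25],
    [[-0.135,-0.035,-0.132],0.42],
    [[-0.18,-0.047,-0.132],0.6]
  ]
}}

```text
clock: 5.25
position: [0.5808, -0.1317, 0.15]
ee_rot: [0.941, 0.34, 0.0, -0.0]
ft_force: [1.6, -0.5, -0.2]
grip_width: 0.636
```

```bash
python3 plan.py .5141 -.2479 .10 .225
```

```text
t 5.25 pos [ 0.5808 -0.1317  0.15  ] az 0.6932 tilt -1.0 F [ 1.6411 -0.5447 -0.2322] w 0.636 -> shift [-0.1256  0.0467  0.0499] spin 0.4682 j [-0.2978  0.3525  0.5486  1.6725 -0.1972  1.1714  0.9937]
```

Emit:
{"op": "send_rows", "data": {
  "steps": [
    [[-0.03,0.011,0],0.1],
    [[-0.06,0.022,0.0],0.22],
    [[-0.09,0.033,0.01],0.34],
    [[-0.11,0.041,0.025],0.43],
    [[-0.122,0.045,0.04],0.468],
    [[-0.1256,0.0467,0.05],0.468],
    [[-0.1256,0.0467,0.05],0.468],
    [[-0.1256,0.0467,0.05],0.468]
  ]
}}

```text
clock: 6.25
position: [0.5163, -0.2463, 0.0995]
ee_rot: [0.993, 0.116, 0.0, -0.0]
ft_force: [-0.1, 0.0, -0.7]
grip_width: 0.632
```

```bash
python3 - <<'E'
from plan import *
from fit import *
for n in("top","side"):
    im,d=manip.camera(n); i=manip.camera_info(n); c=dict(im=im,d=d,K=i["intrinsics"],T=i["pose"])
    u,v=proj(c,[.5,-.28,.07]).astype(int); crop(c,max(u-75,0),max(v-70,0),150,140,4,f"pics/{n}3.png")
    P=cloud(c).reshape(-1,3);P=P[np.isfinite(P[:,0])]
    print(n,fit_tray(P,[.481,-.296,.225]))
go(.5141,-.2479,.015,.225)
E
python3 -c "
import cv2,numpy as np
cv2.imwrite('pics/c3.png',cv2.resize(np.hstack([cv2.imread('pics/top3.png'),cv2.imread('pics/side3.png')]),None,fx=.66,fy=.66))"
```

```text
resid mm [[0.0, 0.0]] size [[25.6, 24.9, 75.6, 73.0]]
top [ 0.4803 -0.2953  0.2251]
 resid mm [[0.3, -0.2], [-0.2, 0.0], [-0.0, 0.2]] size [[26.2, 26.2, 76.7, 142.0], [26.1, 25.8, 76.9, 156.0], [25.8, 25.2, 77.5, 174.0]]
side [ 0.4817 -0.2965  0.2253]
t 6.35 pos [ 0.5163 -0.2466  0.0997] az 0.2324 tilt -1.0 F [ 1.1238 -0.4424 -0.757 ] w 0.638 -> shift [-0.0025  0.0008  0.0847] spin 0.0074 j [-0.1812  0.3788  0.6643  1.7883 -0.2643  1.0641  0.8106]
```

View pics/c3.png

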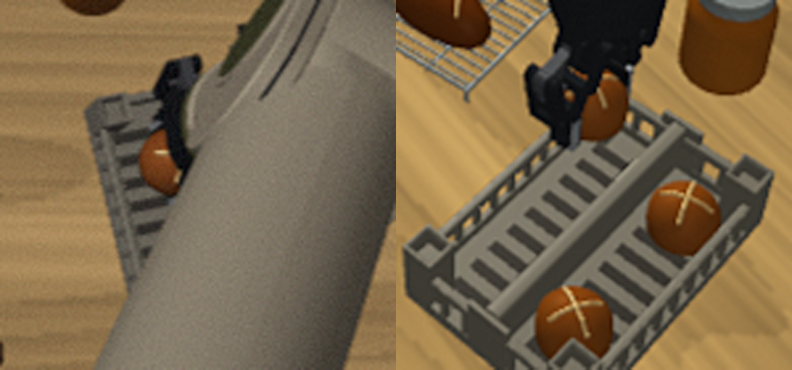

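Roll A hangs upright in the jaws above the +x end of the empty half (side crop 600,100). Lowering.

Emit:
{"op": "send_rows", "data": {
  "steps": [
    [[-0.0025,0.001,0.01],0.007],
    [[-0.0025,0.001,0.025],0.007],
    [[-0.0025,0.001,0.042],0.007],
    [[-0.0025,0.001,0.058],0.007],
    [[-0.0025,0.001,0.07],0.007],
    [[-0.0025,0.001,0.078],0.007],
    [[-0.0025,0.001,0.083],0.007],
    [[-0.0025,0.001,0.085],0.007]
  ]
}}

```text
clock: 7.35
position: [0.5135, -0.2487, 0.0142]
ee_rot: [0.994, 0.112, 0.0, -0.0]
ft_force: [-0.0, 0.5, -0.8]
grip_width: 0.637
```

```bash
python3 plan.py .5141 -.2479 .0145 .225
```

```text
t 7.35 pos [ 0.5135 -0.2487  0.0142] az 0.2239 tilt -1.0 F [-0.0298  0.497  -0.8428] w 0.637 -> shift [ 0.0008 -0.0006 -0.0003] spin -0.0011 j [-0.1266  0.4973  0.6102  1.8464 -0.3544  0.9078  0.8722]
```

Emit:
{"op": "send_rows", "data": {
  "steps": [
    [[0,0,0.001],0],
    [[0,0,0.001],0],
    [[0,0,0.001],0],
    [[0,0,0.001],0],
    [[0,0,0.001],0],
    [[0,0,0.001],0],
    [[0,0,0.001],0],
    [[0,0,0.001],0]
  ],
  "hand": 0.82
}}

```text
clock: 8.35
position: [0.5134, -0.2486, 0.0133]
ee_rot: [0.994, 0.112, 0.0, -0.0]
ft_force: [0.0, -0.6, 0.3]
grip_width: 0.82
```

Emit:
{"op": "send_rows", "data": {
  "steps": [
    [[0,0,-0.006],0],
    [[0,0,-0.02],0],
    [[0,0,-0.045],0],
    [[0,0,-0.08],0],
    [[0,0,-0.11],0],
    [[0.02,-0.03,-0.12],-0.1],
    [[0.05,-0.06,-0.12],-0.25],
    [[0.08,-0.09,-0.12],-0.42]
  ],
  "hand": 0.82
}}

```text
clock: 9.35
position: [0.5722, -0.1421, 0.1348]
ee_rot: [0.948, 0.319, 0.001, 0.0]
ft_force: [0.3, -0.2, 0.7]
grip_width: 0.819
```

```bash
python3 - <<'E'
from plan import *
from fit import *
for n in("top","side"):
    im,d=manip.camera(n); i=manip.camera_info(n); c=dict(im=im,d=d,K=i["intrinsics"],T=i["pose"])
    u,v=proj(c,[.5,-.28,.07]).astype(int); crop(c,max(u-75,0),max(v-70,0),150,140,4,f"pics/{n}4.png")
    P=cloud(c).reshape(-1,3);P=P[np.isfinite(P[:,0])]
    print(n,fit_tray(P,[.481,-.296,.225]),fit_roll(P,[.514,-.248],.03,.043),fit_roll(P,[.593,0],.027,.047))
go(.5928,0,.11,1.3)
E
python3 -c "
import cv2,numpy as np
cv2.imwrite('pics/c4.png',cv2.resize(np.hstack([cv2.imread('pics/top4.png'),cv2.imread('pics/side4.png')]),None,fx=.66,fy=.66))"
```

```text
resid mm [[-0.5, 1.0], [1.6, 4.2], [-1.1, -5.2]] size [[25.2, 26.0, 74.9, 80.0], [11.8, 7.0, 75.0, 16.0], [25.0, 25.9, 75.3, 90.0]]
top [ 0.4782 -0.2976  0.2566] (array([ 0.514, -0.248]), np.int64(0), np.float64(nan)) (array([ 0.592 , -0.0002]), np.int64(51), np.float64(1.0259031080549676))
 resid mm [[0.0, -0.1], [0.2, 0.0], [-0.2, 0.1], [-0.1, 0.0]] size [[26.7, 26.1, 76.7, 122.0], [26.9, 25.8, 76.6, 138.0], [26.0, 26.2, 77.1, 151.0], [26.5, 25.7, 77.2, 176.0]]
side [ 0.4816 -0.2966  0.2261] (array([ 0.5116, -0.2426]), np.int64(83), np.float64(2.8117985701362485)) (array([ 0.5936, -0.    ]), np.int64(110), np.float64(1.23116006035937))
t 9.45 pos [ 0.5739 -0.1376  0.1341] az 0.6553 tilt -1.0 F [-0.8831  0.6817 -0.4264] w 0.816 -> shift [ 0.0987 -0.0976  0.0245] spin -0.6447 j [-0.2937  0.3576  0.556   1.7044 -0.2076  1.137   0.9768]
  ret = _var(a, axis=axis, dtype=dtype, out=out, ddof=ddof,
  arrmean = um.true_divide(arrmean, div, out=arrmean,
  ret = ret.dtype.type(ret / rcount)
```

View pics/c4.png

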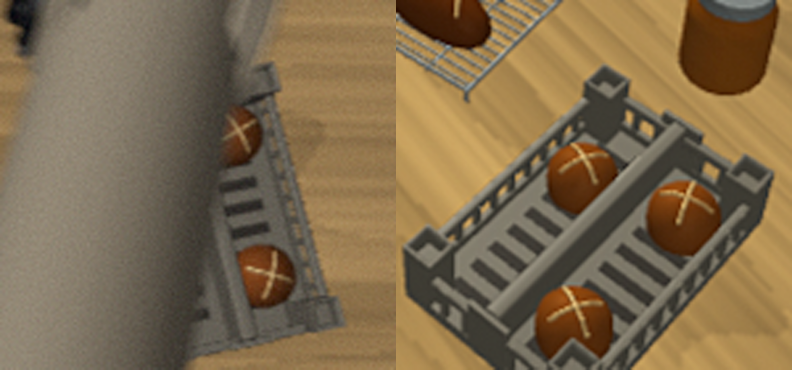

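Roll A stands in the tray (side crop 582,178) and the tray hasn't moved. Now roll B at (0.593, 0.000).

Emit:
{"op": "send_rows", "data": {
  "steps": [
    [[0.02,-0.02,0],-0.12],
    [[0.045,-0.045,0.0],-0.26],
    [[0.07,-0.07,0.0],-0.42],
    [[0.09,-0.09,0.01],-0.56],
    [[0.0985,-0.0975,0.02],-0.645],
    [[0.0985,-0.0975,0.025],-0.645],
    [[0.0985,-0.0975,0.025],-0.645],
    [[0.0985,-0.0975,0.025],-0.645]
  ],
  "hand": 1
}}

```text
clock: 10.45
position: [0.5918, -0.0072, 0.1089]
ee_rot: [0.8, 0.6, 0.0, 0.0]
ft_force: [-0.5, 0.2, -1.3]
grip_width: 0.999
```

```bash
python3 plan.py .5928 0 .017 1.3
```

```text
t 10.45 pos [ 0.5918 -0.0072  0.1089] az 1.2861 tilt -1.0 F [-0.4683  0.2341 -1.2782] w 0.999 -> shift [ 0.0072 -0.0011  0.0919] spin -0.0139 j [-0.3846  0.3685  0.3908  1.7165 -0.1554  1.0864  1.3411]
```

Emit:
{"op": "send_rows", "data": {
  "steps": [
    [[0.007,-0.001,0.01],-0.014],
    [[0.007,-0.001,0.025],-0.014],
    [[0.007,-0.001,0.045],-0.014],
    [[0.007,-0.001,0.062],-0.014],
    [[0.007,-0.001,0.077],-0.014],
    [[0.007,-0.001,0.086],-0.014],
    [[0.007,-0.001,0.091],-0.014],
    [[0.007,-0.001,0.091],-0.014]
  ]
}}

```text
clock: 11.45
position: [0.5927, 0.001, 0.0173]
ee_rot: [0.795, 0.606, 0.0, -0.0]
ft_force: [-0.6, -0.1, 0.5]
grip_width: 1.003
```

```bash
python3 plan.py .5928 0 .017 1.3
```

```text
t 11.45 pos [0.5927 0.001  0.0173] az 1.3029 tilt -1.0 F [-0.6169 -0.1046  0.4833] w 1.003 -> shift [-0.0009  0.0004  0.0003] spin 0.0029 j [-0.3649  0.4868  0.3541  1.7743 -0.2059  0.9168  1.3802]
```

Emit:
{"op": "send_rows", "data": {
  "steps": [
    [[-0.001,0,0],0],
    [[-0.001,0,0],0],
    [[-0.001,0,0],0],
    [[-0.001,0,0],0],
    [[-0.001,0,0],0],
    [[-0.001,0,0],0],
    [[-0.001,0,0],0],
    [[-0.001,0,0],0]
  ],
  "hand": 0,
  "force": 30
}}

```text
clock: 12.45
position: [0.5927, -0.0001, 0.0181]
ee_rot: [0.795, 0.606, 0.0, 0.0]
ft_force: [-1.8, -0.5, 5.9]
grip_width: 0.638
```

```bash
python3 plan.py .4303 -.2671 .13 .225
```

```text
t 12.45 pos [ 0.5927 -0.0001  0.0181] az 1.3028 tilt -1.0 F [-1.8332 -0.5391  5.8871] w 0.638 -> shift [-0.3005 -0.0858 -0.1121] spin 1.0778 j [-0.3637  0.4852  0.3548  1.7747 -0.2058  0.9171  1.3819]
```

Emit:
{"op": "send_rows", "data": {
  "steps": [
    [[0,0,-0.015],0],
    [[0,0,-0.045],0],
    [[0,0,-0.085],0],
    [[-0.01,-0.003,-0.112],0.05],
    [[-0.04,-0.011,-0.112],0.15],
    [[-0.08,-0.023,-0.112],0.3],
    [[-0.12,-0.034,-0.112],0.45],
    [[-0.15,-0.043,-0.112],0.55]
  ]
}}

```text
clock: 13.45
position: [0.5103, -0.1349, 0.1303]
ee_rot: [0.931, 0.365, 0.001, 0.0]
ft_force: [0.4, -0.4, -0.1]
grip_width: 0.639
```

Emit:
{"op": "send_rows", "data": {
  "steps": [
    [[0,0,0],0],
    [[-0.0,-0.0,0],0.0],
    [[0,0,0],0],
    [[0,0,0],0],
    [[0,0,0],0],
    [[0,0,0],0],
    [[0,0,0],0],
    [[0,0,0],0]
  ]
}}

```text
clock: 14.45
position: [0.5112, -0.1332, 0.1293]
ee_rot: [0.93, 0.368, 0.0, -0.0]
ft_force: [0.7, 0.5, -0.4]
grip_width: 0.633
```

```bash
python3 plan.py .4303 -.2671 .10 .225
```

```text
t 14.45 pos [ 0.5112 -0.1332  0.1293] az 0.753 tilt -1.0 F [ 0.6869  0.5469 -0.4273] w 0.633 -> shift [-0.1506  0.0424  0.0293] spin 0.528 j [-0.3217  0.2176  0.5528  1.8687 -0.1283  1.0903  1.033 ]
```

Emit:
{"op": "send_rows", "data": {
  "steps": [
    [[-0.03,0.008,0],0.1],
    [[-0.065,0.018,0.0],0.23],
    [[-0.1,0.028,0.0],0.36],
    [[-0.13,0.037,0.01],0.47],
    [[-0.146,0.041,0.02],0.528],
    [[-0.1505,0.0425,0.029],0.528],
    [[-0.1505,0.0425,0.029],0.528],
    [[-0.1505,0.0425,0.029],0.528]
  ]
}}

```text
clock: 15.45
position: [0.4312, -0.2663, 0.1003]
ee_rot: [0.994, 0.113, -0.0, -0.0]
ft_force: [-0.4, 0.2, -0.8]
grip_width: 0.637
```

```bash
python3 - <<'E'
from plan import *
from fit import *
for n in("side",):
    im,d=manip.camera(n); i=manip.camera_info(n); c=dict(im=im,d=d,K=i["intrinsics"],T=i["pose"])
    u,v=proj(c,[.48,-.28,.07]).astype(int); crop(c,max(u-75,0),max(v-70,0),150,140,4,f"pics/{n}5.png")
    P=cloud(c).reshape(-1,3);P=P[np.isfinite(P[:,0])]
    print(n,fit_roll(P,[.514,-.248],.03,.043))
go(.4303,-.2671,.0145,.225)
E
```

```text
side (array([ 0.5144, -0.2482]), np.int64(56), np.float64(0.8482413272468414))
t 15.5 pos [ 0.4312 -0.2664  0.1004] az 0.2271 tilt -1.0 F [ 0.5304  0.2533 -0.7975] w 0.633 -> shift [-0.0011  0.0005  0.0859] spin 0.0021 j [-0.1715  0.2234  0.7104  1.9552 -0.1705  1.0221  0.8431]
```

View pics/side5.png

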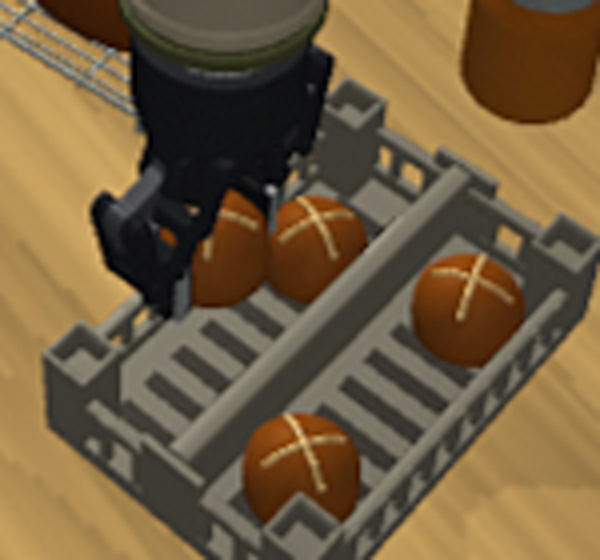

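Roll B hangs upright beside A, whose fitted place (0.514, -0.248) is as planned. Lowering.

Emit:
{"op": "send_rows", "data": {
  "steps": [
    [[-0.001,0.0005,0.01],0],
    [[-0.001,0.0005,0.025],0],
    [[-0.001,0.0005,0.042],0],
    [[-0.001,0.0005,0.058],0],
    [[-0.001,0.0005,0.07],0],
    [[-0.001,0.0005,0.08],0],
    [[-0.001,0.0005,0.085],0],
    [[-0.001,0.0005,0.0865],0]
  ]
}}

```text
clock: 16.5
position: [0.4295, -0.2678, 0.0137]
ee_rot: [0.994, 0.112, -0.0, -0.0]
ft_force: [-4.0, 2.2, 8.2]
grip_width: 0.634
```

Emit:
{"op": "send_rows", "data": {
  "steps": [
    [[0,0,0],0],
    [[0,0,0],0],
    [[0,0,0],0],
    [[0,0,0],0],
    [[0,0,0],0],
    [[0,0,0],0],
    [[0,0,0],0],
    [[0,0,0],0]
  ],
  "hand": 0.8
}}

```text
clock: 17.5
position: [0.4296, -0.2678, 0.0138]
ee_rot: [0.994, 0.112, 0.0, -0.0]
ft_force: [-0.3, 0.4, -0.4]
grip_width: 0.805
```

Emit:
{"op": "send_rows", "data": {
  "steps": [
    [[0,0,-0.006],0],
    [[0,0,-0.02],0],
    [[0,0,-0.045],0],
    [[0,0,-0.08],0],
    [[0,0,-0.12],0],
    [[0,0,-0.165],0],
    [[0,0,-0.17],0],
    [[0,0,-0.17],0]
  ]
}}

```text
clock: 18.5
position: [0.4296, -0.2678, 0.1842]
ee_rot: [0.994, 0.112, 0.001, -0.0]
ft_force: [-0.1, 0.4, -0.6]
grip_width: 0.797
```

```bash
python3 plan.py .4713 .3033 .2 1.542
```

```text
t 18.5 pos [ 0.4296 -0.2678  0.1842] az 0.225 tilt -1.0 F [-0.0662  0.3807 -0.6421] w 0.797 -> shift [ 0.1681 -0.5474 -0.0157] spin -1.317 j [-0.2223  0.1051  0.7418  1.8675 -0.0771  1.1967  0.7699]
```

Emit:
{"op": "send_rows", "data": {
  "steps": [
    [[0.01,-0.02,-0.01],-0.07],
    [[0.025,-0.055,-0.016],-0.18],
    [[0.042,-0.095,-0.016],-0.3],
    [[0.06,-0.135,-0.016],-0.42],
    [[0.078,-0.178,-0.016],-0.54],
    [[0.095,-0.22,-0.016],-0.66],
    [[0.109,-0.252,-0.016],-0.74],
    [[0.109,-0.252,-0.016],-0.74]
  ],
  "hand": 1,
  "force": 80
}}

```text
clock: 19.5
position: [0.4796, 0.0054, 0.1993]
ee_rot: [0.884, 0.467, -0.001, -0.0]
ft_force: [0.0, -1.3, -0.6]
grip_width: 0.998
```

```bash
python3 - <<'E'
from plan import *
from fit import *
go(.4713,.3033,.15,1.542)
for n in("top","side"):
    im,d=manip.camera(n); i=manip.camera_info(n); c=dict(im=im,d=d,K=i["intrinsics"],T=i["pose"])
    u,v=proj(c,[.48,-.28,.07]).astype(int); crop(c,max(u-75,0),max(v-70,0),150,140,4,f"pics/{n}6.png")
    P=cloud(c).reshape(-1,3);P=P[np.isfinite(P[:,0])]
    print(n,fit_tray(P,[.481,-.296,.225]),fit_tray(P,[.471,.303,-.029]))
    for x in ([.514,-.248],[.430,-.267]): print(fit_roll(P,x,.03,.043))
go(.4713,.3033,.15,1.542)
E
python3 -c "
import cv2,numpy as np
cv2.imwrite('pics/c6.png',cv2.resize(np.hstack([cv2.imread('pics/top6.png'),cv2.imread('pics/side6.png')]),None,fx=.66,fy=.66))"
```

```text
t 19.5 pos [0.4796 0.0054 0.1993] az 0.9717 tilt -1.0 F [ 0.0148 -1.3311 -0.5714] w 0.998 -> shift [ 0.2414 -0.1748  0.0493] spin -0.5703 j [-0.5389  0.018   0.4413  1.8968 -0.008   1.2296  0.8767]
 resid mm [[0.2, 0.1], [0.0, -0.1], [-0.2, -0.1], [-0.1, 0.0]] size [[25.4, 25.2, 74.9, 81.0], [25.0, 25.5, 75.0, 83.0], [25.1, 25.8, 74.7, 85.0], [25.1, 25.9, 75.0, 90.0]]
 resid mm [[0.4, 0.3], [-0.1, -0.3], [-0.4, -0.1], [0.1, 0.1]] size [[24.8, 25.6, 75.1, 87.0], [25.6, 25.4, 75.2, 80.0], [24.2, 26.4, 75.0, 92.0], [24.3, 26.0, 75.3, 89.0]]
top [ 0.4805 -0.2951  0.2249] [ 0.4708  0.3037 -0.0292]
(array([ 0.5126, -0.2489]), np.int64(56), np.float64(1.124126201599625))
(array([ 0.4287, -0.269 ]), np.int64(66), np.float64(2.420800721771514))
 resid mm [[-0.1, -0.1], [0.3, -0.1], [-0.2, 0.0], [-0.0, 0.2]] size [[26.2, 26.7, 76.9, 115.0], [26.5, 26.0, 77.2, 137.0], [25.6, 25.8, 77.5, 147.0], [25.9, 25.0, 77.3, 176.0]]
 resid mm [[-0.0, 0.3], [1.3, -0.7], [-0.6, 0.1], [-0.7, 0.3]] size [[25.6, 30.0, 76.0, 63.0], [23.8, 28.6, 75.9, 49.0], [25.4, 28.2, 76.7, 68.0], [25.5, 29.0, 77.0, 75.0]]
side [ 0.4815 -0.2966  0.2257] [ 0.4716  0.3024 -0.0288]
(array([ 0.5131, -0.2444]), np.int64(81), np.float64(2.5231071355426207))
(array([ 0.4302, -0.2667]), np.int64(69), np.float64(2.4940021549050133))
t 19.6 pos [0.4795 0.0021 0.1995] az 0.9653 tilt -1.0 F [ 0.1257 -0.0639 -0.4918] w 0.995 -> shift [ 0.2431 -0.1781  0.0493] spin -0.5767 j [-0.5363  0.017   0.4451  1.8973 -0.0071  1.2297  0.8764]
```

View pics/c6.png

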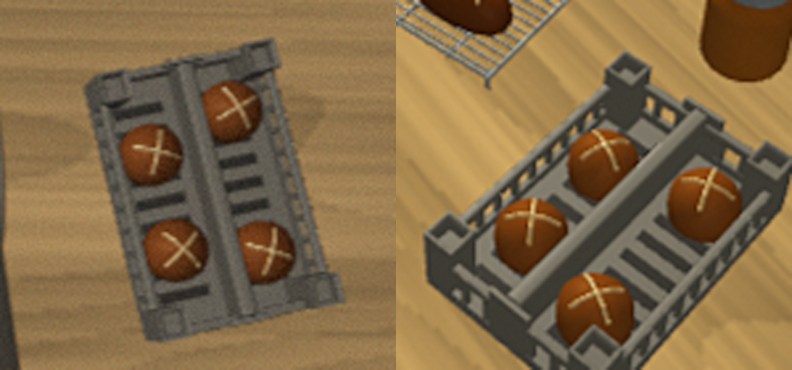

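All four rolls stand upright in the part tray: top crop (151,155), (176,250), (232,110) and (265,252). The tray hasn't moved. On to the full tray.

Emit:
{"op": "send_rows", "data": {
  "steps": [
    [[0.03,-0.022,0],-0.09],
    [[0.07,-0.051,0],-0.2],
    [[0.115,-0.084,0],-0.32],
    [[0.16,-0.117,0],-0.44],
    [[0.2,-0.147,0.01],-0.54],
    [[0.232,-0.17,0.03],-0.577],
    [[0.243,-0.178,0.05],-0.577],
    [[0.243,-0.178,0.05],-0.577]
  ]
}}

```text
clock: 20.6
position: [0.4712, 0.3018, 0.148]
ee_rot: [0.718, 0.696, -0.002, 0.0]
ft_force: [0.7, 0.6, 0.2]
grip_width: 1.0
```

Emit:
{"op": "send_rows", "data": {
  "steps": [
    [[0,0,0.01],0],
    [[0,0,0.02],0],
    [[0,0,0.03],0],
    [[0,0,0.04],0],
    [[0,0,0.05],0],
    [[0,0,0.05],0],
    [[0,0,0.05],0],
    [[0,0,0.05],0]
  ]
}}

```text
clock: 21.6
position: [0.4719, 0.3035, 0.1003]
ee_rot: [0.717, 0.697, 0.0, -0.0]
ft_force: [0.1, 0.3, -0.1]
grip_width: 1.004
```

```bash
python3 - <<'E'
from plan import *
from fit import *
n="side"
im,d=manip.camera(n); i=manip.camera_info(n); c=dict(im=im,d=d,K=i["intrinsics"],T=i["pose"])
u,v=proj(c,[.47,.3,.09]).astype(int); crop(c,max(u-60,0),max(v-60,0),120,110,5,f"pics/{n}7.png")
go(.4713,.3033,.041,1.542)
E
```

```text
t 21.65 pos [0.4718 0.3034 0.1002] az 1.542 tilt -1.0 F [ 0.312   0.2243 -0.8656] w 1.0 -> shift [-0.0002 -0.0006  0.0592] spin 0.0 j [-0.8076  0.3019  0.181   1.7967 -0.062   1.0478  0.9384]
```

View pics/side7.png

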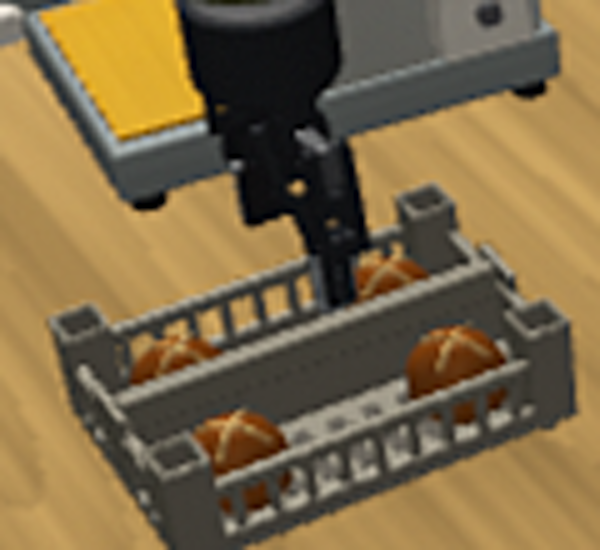

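The gripper stands open over the middle of the bar, clear of the four rolls. Going down and gripping.

Emit:
{"op": "send_rows", "data": {
  "steps": [
    [[0,-0.0005,0.01],0],
    [[0,-0.0005,0.022],0],
    [[0,-0.0005,0.034],0],
    [[0,-0.0005,0.045],0],
    [[0,-0.0005,0.053],0],
    [[0,-0.0005,0.058],0],
    [[0,-0.0005,0.059],0],
    [[0,-0.0005,0.059],0]
  ]
}}

```text
clock: 22.65
position: [0.4713, 0.3034, 0.041]
ee_rot: [0.717, 0.697, 0.0, -0.0]
ft_force: [-0.3, -0.1, -0.2]
grip_width: 1.003
```

Emit:
{"op": "send_rows", "data": {
  "steps": [
    [[0,0,0],0],
    [[0,0,0],0],
    [[0,0,0],0],
    [[0,0,0],0],
    [[0,0,0],0],
    [[0,0,0],0],
    [[0,0,0],0],
    [[0,0,0],0]
  ],
  "hand": 0,
  "force": 100
}}

```text
clock: 23.65
position: [0.4714, 0.3031, 0.0411]
ee_rot: [0.717, 0.697, 0.0, 0.0]
ft_force: [-1.0, -2.0, 6.1]
grip_width: 0.142
```

Emit:
{"op": "send_rows", "data": {
  "steps": [
    [[0,0,0],0],
    [[0,0,0],0],
    [[0,0,0],0],
    [[0,0,-0.002],0],
    [[0,0,-0.005],0],
    [[0,0,-0.009],0],
    [[0,0,-0.014],0],
    [[0,0,-0.02],0]
  ]
}}

```text
clock: 24.65
position: [0.4711, 0.3032, 0.0611]
ee_rot: [0.717, 0.697, -0.0, -0.0]
ft_force: [-0.8, 1.3, -7.1]
grip_width: 0.148
```

```bash
python3 plan.py .4713 .3033 .26 1.542
```

```text
t 24.65 pos [0.4711 0.3032 0.0611] az 1.542 tilt -1.0 F [-0.8161  1.3445 -7.1115] w 0.148 -> shift [ 0.0001  0.0002 -0.1989] spin 0.0 j [-0.8027  0.3495  0.1757  1.8279 -0.0727  0.9705  0.9458]
```

The tray is held, with 7 N of weight. I'll lift it smoothly, then carry it over with a half turn so that the last joint stays mid-range.

Emit:
{"op": "send_rows", "data": {
  "steps": [
    [[0,0,-0.01],0],
    [[0,0,-0.025],0],
    [[0,0,-0.045],0],
    [[0,0,-0.07],0],
    [[0,0,-0.095],0],
    [[0,0,-0.117],0],
    [[0,0,-0.132],0],
    [[0,0,-0.14],0]
  ]
}}

```text
clock: 25.65
position: [0.4713, 0.3033, 0.2019]
ee_rot: [0.717, 0.697, 0.001, -0.0]
ft_force: [-0.2, -0.0, -6.3]
grip_width: 0.144
```

```bash
python3 - <<'E'
from plan import *
from fit import *
n="side"
im,d=manip.camera(n); i=manip.camera_info(n); c=dict(im=im,d=d,K=i["intrinsics"],T=i["pose"])
u,v=proj(c,[.47,.3,.22]).astype(int); crop(c,max(u-70,0),max(v-60,0),140,120,4,f"pics/{n}8.png")
go(.4713,.3033,.2,1.542)
P=cloud(c).reshape(-1,3);P=P[np.isfinite(P[:,0])]
for zt in(.236,): print(fit_tray(P,[.471,.303,-.029],zt))
E
```

```text
t 25.7 pos [0.4715 0.3035 0.2024] az 1.542 tilt -1.0 F [ 1.6631  0.0138 -5.4928] w 0.145 -> shift [-0.0002 -0.0002  0.0024] spin -0.0 j [-0.8194  0.2046  0.1904  1.6873 -0.0407  1.252   0.9218]
 resid mm [[0.1, 0.6], [0.1, -0.5], [0.0, -0.0], [-0.3, -0.1]] size [[26.7, 29.2, 236.7, 82.0], [26.0, 27.7, 236.4, 91.0], [25.7, 27.6, 236.6, 81.0], [25.4, 27.8, 236.9, 97.0]]
[ 0.4721  0.3016 -0.031 ]
```

View pics/side8.png

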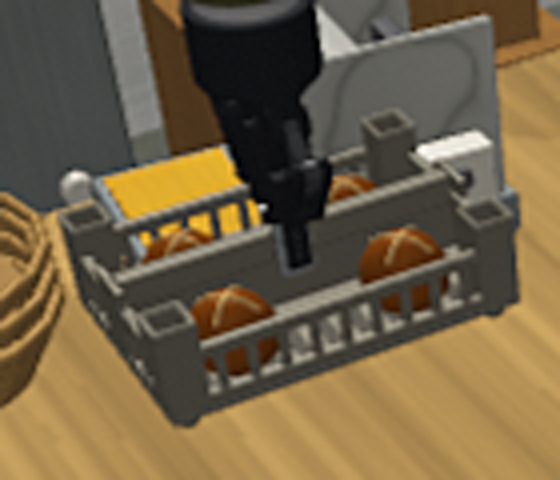

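The tray hangs level (post tops 236.4 to 236.9 mm) with its rolls standing. Carrying, first half.

Emit:
{"op": "send_rows", "data": {
  "steps": [
    [[-0.01,0.002,0],0.05],
    [[-0.04,0.006,0],0.19],
    [[-0.085,0.012,0],0.37],
    [[-0.14,0.02,0],0.55],
    [[-0.195,0.027,0],0.73],
    [[-0.245,0.033,0],0.9],
    [[-0.28,0.037,0],1.05],
    [[-0.299,0.039,0],1.14]
  ]
}}

```text
clock: 26.7
position: [0.5008, -0.0, 0.2001]
ee_rot: [0.981, 0.195, -0.001, 0.0]
ft_force: [0.9, 0.0, -6.7]
grip_width: 0.146
```

```bash
python3 plan.py .481 -.296 .2 -1.346
```

```text
t 26.7 pos [ 0.5008 -0.      0.2001] az 0.3924 tilt -1.0 F [ 0.8749  0.0456 -6.7439] w 0.146 -> shift [-0.1315  0.2659  0.0002] spin 1.7384 j [-0.5602  0.0703  0.494   1.8488 -0.0349  1.2322  0.3368]
```

Emit:
{"op": "send_rows", "data": {
  "steps": [
    [[-0.008,0.015,0],0.12],
    [[-0.025,0.05,0],0.27],
    [[-0.047,0.095,0],0.43],
    [[-0.07,0.142,0],0.59],
    [[-0.092,0.187,0],0.75],
    [[-0.112,0.227,0],0.91],
    [[-0.125,0.254,0],1.06],
    [[-0.1315,0.266,0],1.19]
  ]
}}

```text
clock: 27.7
position: [0.4828, -0.2956, 0.2]
ee_rot: [0.921, -0.388, -0.001, 0.001]
ft_force: [-1.2, 0.9, -5.7]
grip_width: 0.144
```

```bash
python3 plan.py .481 -.296 .2 -1.346
```

```text
t 27.7 pos [ 0.4828 -0.2956  0.2   ] az -0.798 tilt -1.0 F [-1.1846  0.899  -5.6747] w 0.144 -> shift [-0.001   0.0016  0.    ] spin 0.548 j [-0.2229  0.2782  0.825   1.6997 -0.2122  1.2582 -0.1491]
```

Emit:
{"op": "send_rows", "data": {
  "steps": [
    [[-0.001,0.001,0],0.12],
    [[-0.001,0.001,0],0.25],
    [[-0.001,0.001,0],0.37],
    [[-0.001,0.001,0],0.47],
    [[-0.001,0.001,0],0.53],
    [[-0.001,0.001,0],0.548],
    [[-0.001,0.001,0],0.548],
    [[-0.001,0.001,0],0.548]
  ]
}}

```text
clock: 28.7
position: [0.483, -0.293, 0.2006]
ee_rot: [0.785, -0.619, -0.0, -0.0]
ft_force: [-0.0, -0.4, -5.6]
grip_width: 0.148
```

```bash
python3 - <<'E'
from plan import *
from fit import *
go(.481,-.296,.16,-1.346)
for n in("top","side"):
    im,d=manip.camera(n); i=manip.camera_info(n); c=dict(im=im,d=d,K=i["intrinsics"],T=i["pose"])
    u,v=proj(c,[.48,-.28,.12]).astype(int); crop(c,max(min(u-85,470),0),max(v-75,0),170,150,4,f"pics/{n}9.png")
    P=cloud(c).reshape(-1,3);P=P[np.isfinite(P[:,0])]
    print(n)
    for zt in(.235,.076): 
        try: print(zt,fit_tray(P,[.481,-.296,.225],zt))
        except Exception as e: print(e)
go(.481,-.296,.16,-1.346)
E
python3 -c "
import cv2,numpy as np
cv2.imwrite('pics/c9.png',cv2.resize(np.hstack([cv2.imread('pics/top9.png'),cv2.imread('pics/side9.png')]),None,fx=.58,fy=.58))"
```

```text
t 28.7 pos [ 0.483  -0.293   0.2006] az -1.3357 tilt -1.0 F [-0.0001 -0.3592 -5.5945] w 0.148 -> shift [0.0024 0.0026 0.0406] spin 0.0103 j [-0.2983  0.2963  0.9184  1.7054 -0.2461  1.2622 -0.661 ]
top
 resid mm [[0.1, 0.1], [0.0, -0.1], [-0.2, 0.0]] size [[25.4, 25.7, 234.2, 117.0], [25.3, 26.1, 234.2, 123.0], [25.6, 25.2, 234.4, 98.0]]
0.235 [ 0.4811 -0.2927  0.2334]
 resid mm [[0.2, -0.0], [-0.2, 0.0]] size [[25.5, 24.4, 74.7, 67.0], [25.2, 26.1, 75.4, 81.0]]
0.076 [ 0.4807 -0.2948  0.2285]
side
 resid mm [[0.1, 0.0], [0.0, 0.2], [-0.1, -0.2]] size [[26.3, 25.2, 236.3, 183.0], [25.7, 25.4, 236.4, 194.0], [26.3, 26.2, 236.5, 241.0]]
0.235 [ 0.4824 -0.2947  0.2347]
 resid mm [[0.3, -0.1], [-0.1, -0.1], [-0.2, 0.1]] size [[26.5, 25.8, 76.9, 135.0], [25.4, 26.3, 77.0, 153.0], [25.8, 25.1, 77.1, 177.0]]
0.076 [ 0.4815 -0.2966  0.226 ]
t 28.8 pos [ 0.4831 -0.293   0.2007] az -1.3358 tilt -1.0 F [ 0.7509  0.5144 -5.6983] w 0.144 -> shift [0.0024 0.0027 0.0407] spin 0.0102 j [-0.2983  0.2963  0.9184  1.7052 -0.2461  1.2622 -0.6611]
```

View pics/c9.png

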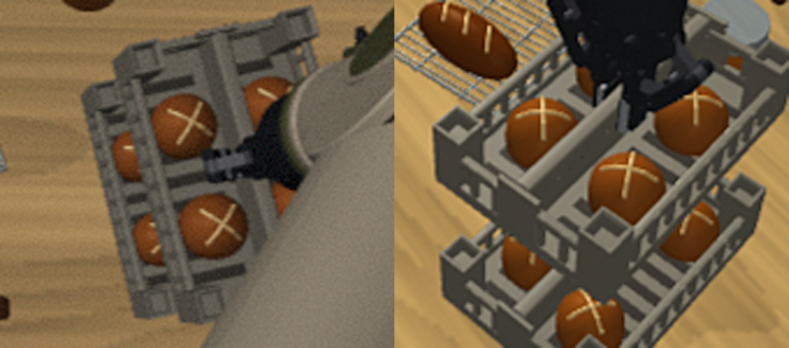

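The held tray sits about (+0.8, +2.1 mm, +0.009 rad) off the lower one in both views. Correcting that and lowering to about 18 mm above entry.

Emit:
{"op": "send_rows", "data": {
  "steps": [
    [[0.001,0.001,0.006],0.004],
    [[0.002,0.0013,0.017],0.009],
    [[0.002,0.0013,0.03],0.009],
    [[0.002,0.0013,0.043],0.009],
    [[0.002,0.0013,0.054],0.009],
    [[0.002,0.0013,0.062],0.009],
    [[0.002,0.0013,0.065],0.009],
    [[0.002,0.0013,0.065],0.009]
  ]
}}

```text
clock: 29.8
position: [0.4824, -0.2953, 0.1358]
ee_rot: [0.782, -0.623, 0.0, -0.0]
ft_force: [0.5, -0.8, -6.5]
grip_width: 0.148
```

```bash
cat > look.py <<'E'
from plan import *
from fit import *
import sys
zt=float(sys.argv[1]);tag=sys.argv[2]
o=[]
for n in("top","side"):
    im,d=manip.camera(n); i=manip.camera_info(n); c=dict(im=im,d=d,K=i["intrinsics"],T=i["pose"])
    u,v=proj(c,[.48,-.28,.1]).astype(int); crop(c,max(min(u-85,470),0),max(min(v-75,330),0),170,150,4,f"pics/{n}{tag}.png")
    P=cloud(c).reshape(-1,3);P=P[np.isfinite(P[:,0])]
    g=fit_tray(P,[.481,-.296,.225],zt); ref=np.array([.4805,-.2951,.2249] if n=="top" else [.4815,-.2966,.2257])
    print(n,g,"held-lower mm,mrad",(g-ref)*1e3)
    try: print(" low",fit_tray(P,[.481,-.296,.225],.076))
    except Exception as e: print(e)
    o.append(cv2.imread(f"pics/{n}{tag}.png"))
cv2.imwrite(f"pics/c{tag}.png",cv2.resize(np.hstack(o),None,fx=.58,fy=.58))
go(.481,-.296,.105,-1.346)
E
python3 look.py .170 10
```

```text
resid mm [[3.7, 0.3], [-0.5, -0.0], [-3.3, -0.3]] size [[25.6, 25.7, 169.1, 101.0], [25.2, 25.9, 169.3, 102.0], [12.3, 12.4, 170.2, 27.0]]
top [ 0.4816 -0.292   0.1966] held-lower mm,mrad [  1.1138   3.0508 -28.2994]
 resid mm [[0.4, 0.0], [-0.4, -0.0]] size [[25.4, 8.3, 74.7, 33.0], [24.5, 9.2, 74.9, 36.0]]
 low [ 0.4786 -0.2866  0.2259]
 resid mm [[0.2, -0.1], [-0.1, -0.0], [-0.1, 0.1]] size [[26.8, 25.6, 171.3, 169.0], [26.1, 25.4, 171.4, 181.0], [26.0, 25.2, 171.8, 208.0]]
side [ 0.4819 -0.2971  0.2261] held-lower mm,mrad [ 0.3716 -0.4959  0.3692]
 resid mm [[-2.5, 2.9], [4.6, -1.6], [-2.0, -1.3]] size [[26.4, 9.4, 76.7, 53.0], [16.4, 25.6, 76.7, 86.0], [25.0, 25.0, 77.1, 135.0]]
 low [ 0.481  -0.3003  0.2082]
t 29.9 pos [ 0.4826 -0.2954  0.1361] az -1.345 tilt -1.0 F [ 1.7457 -0.2332 -7.1939] w 0.145 -> shift [0.0002 0.0017 0.0311] spin 0.001 j [-0.2565  0.3702  0.8852  1.7778 -0.3133  1.1414 -0.617 ]
```

View pics/c10.png

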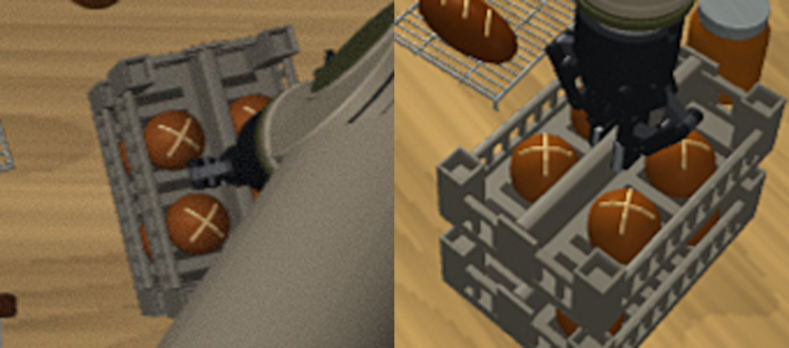

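The top fit was spoilt by an arm-occluded post (12 mm cluster). I'll drop partial clusters and repeat it.

```bash
sed -i 's/                lo,hi=np.percentile(q,\[3,97\],axis=0) ;/                lo,hi=np.percentile(q,[3,97],axis=0)\n                if (hi-lo).min()<.02: continue\n                /' fit.py; python3 look.py .170 11
```

```text
Traceback (most recent call last):
  File "look.py", line 2, in <module>
    from fit import *
  File "fit.py", line 17
    cen.append((lo+hi)/2); w.append([a*.103,b*.066]); sz.append((*(hi-lo)*1e3,np.median(P[m,2])*1e3,len(q)))
IndentationError: unexpected indent
```

```bash
sed -i 's/^ *cen.append/                cen.append/' fit.py; python3 look.py .170 11
```

```text
resid mm [[-0.0, -0.1], [-0.0, 0.1]] size [[25.0, 26.1, 169.9, 100.0], [25.6, 26.5, 169.6, 110.0]]
top [ 0.4806 -0.2959  0.2284] held-lower mm,mrad [ 0.1034 -0.7959  3.4842]
too many indices for array: array is 1-dimensional, but 2 were indexed
 resid mm [[-0.0, -0.0], [-0.0, 0.0], [0.1, -0.0]] size [[26.3, 25.5, 171.6, 170.0], [25.7, 25.7, 171.4, 172.0], [26.3, 25.5, 171.8, 211.0]]
side [ 0.482  -0.2969  0.2268] held-lower mm,mrad [ 0.5375 -0.3197  1.0935]
 resid mm [[-0.0, -0.0]] size [[24.8, 25.4, 76.9, 125.0]]
 low [ 0.4811 -0.2967  0.2251]
t 30.0 pos [ 0.4826 -0.2953  0.1361] az -1.345 tilt -1.0 F [ 0.0989  0.0559 -6.2971] w 0.149 -> shift [0.0003 0.0017 0.0311] spin 0.001 j [-0.2566  0.3701  0.8852  1.7778 -0.3134  1.1414 -0.617 ]
```

The offset is now only about (0.3, -0.5 mm, 1.5 mrad), within the 1.5 mm clearance. Trimming it and entering slowly.

Emit:
{"op": "send_rows", "data": {
  "steps": [
    [[-0.0005,0.0002,0.002],0.0015],
    [[-0.0005,0.0002,0.005],0.0015],
    [[-0.0005,0.0002,0.009],0.0015],
    [[-0.0005,0.0002,0.013],0.0015],
    [[-0.0005,0.0002,0.017],0.0015],
    [[-0.0005,0.0002,0.02],0.0015],
    [[-0.0005,0.0002,0.022],0.0015],
    [[-0.0005,0.0002,0.023],0.0015]
  ]
}}

```text
clock: 31.0
position: [0.482, -0.2948, 0.1127]
ee_rot: [0.782, -0.624, -0.0, -0.0]
ft_force: [0.5, -0.8, -5.9]
grip_width: 0.144
```

```bash
python3 look.py .147 12
```

```text
resid mm [[-0.0, 0.2], [0.0, -0.2]] size [[25.5, 25.7, 146.5, 90.0], [25.7, 26.3, 146.1, 96.0]]
top [ 0.4801 -0.2949  0.2245] held-lower mm,mrad [-0.4004  0.2423 -0.4031]
too many indices for array: array is 1-dimensional, but 2 were indexed
 resid mm [[0.2, -0.1], [-0.2, 0.0], [0.0, 0.1]] size [[26.5, 25.6, 148.4, 158.0], [25.9, 25.8, 148.3, 168.0], [25.9, 25.8, 148.5, 201.0]]
side [ 0.4814 -0.2963  0.224 ] held-lower mm,mrad [-0.1426  0.3017 -1.728 ]
 resid mm [[0.0, 0.0]] size [[24.7, 24.3, 76.8, 94.0]]
 low [ 0.4808 -0.2974  0.2251]
t 31.1 pos [ 0.482  -0.2948  0.1127] az -1.3465 tilt -1.0 F [ 0.0978  1.4402 -6.5707] w 0.146 -> shift [0.0009 0.0013 0.0077] spin -0.0005 j [-0.2412  0.3986  0.8688  1.8014 -0.3393  1.099  -0.6003]
```

View pics/c12.png

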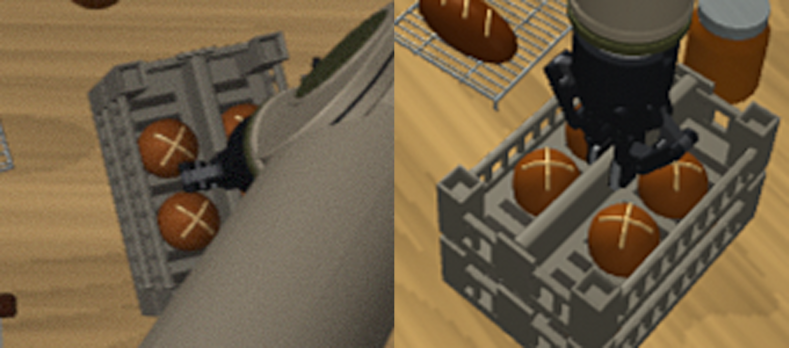

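The lugs are about 4 mm in with the tray's weight unchanged, so nothing is touching. Going down the last 8 mm at 1 mm per row.

Emit:
{"op": "send_rows", "data": {
  "steps": [
    [[0,0,0.001],0],
    [[0,0,0.002],0],
    [[0,0,0.003],0],
    [[0,0,0.004],0],
    [[0,0,0.005],0],
    [[0,0,0.006],0],
    [[0,0,0.007],0],
    [[0,0,0.0075],0]
  ]
}}

```text
clock: 32.1
position: [0.482, -0.2948, 0.1052]
ee_rot: [0.782, -0.624, -0.0, -0.0]
ft_force: [-0.4, 0.2, -4.1]
grip_width: 0.145
```

```bash
python3 look.py .140 13
```

```text
resid mm [[-0.0, 0.0], [0.0, -0.0]] size [[25.3, 25.4, 138.7, 88.0], [24.8, 26.1, 138.9, 95.0]]
top [ 0.4801 -0.2947  0.224 ] held-lower mm,mrad [-0.3804  0.3965 -0.9146]
 resid mm [[4.0, 3.1], [4.3, -5.8], [-8.3, 2.8]] size [[30.7, 31.8, 78.6, 34.0], [30.5, 27.3, 79.2, 69.0], [22.8, 26.0, 78.5, 15.0]]
 low [ 0.4771 -0.2944  0.2114]
 resid mm [[0.2, -0.1], [-0.2, 0.1], [0.0, 0.0]] size [[26.3, 25.4, 141.3, 149.0], [26.4, 25.7, 141.2, 166.0], [26.3, 25.4, 141.4, 194.0]]
side [ 0.4815 -0.2965  0.2235] held-lower mm,mrad [-0.0202  0.1498 -2.1781]
 resid mm [[1.2, 0.0], [-1.2, -0.0]] size [[26.8, 37.6, 79.1, 28.0], [25.2, 25.9, 75.7, 66.0]]
 low [ 0.4772 -0.2948  0.2532]
t 32.2 pos [ 0.4821 -0.2948  0.1053] az -1.3465 tilt -1.0 F [-0.2665  0.0111 -6.2097] w 0.147 -> shift [0.0009 0.0013 0.0003] spin -0.0005 j [-0.2355  0.4084  0.8629  1.8079 -0.3482  1.0855 -0.5939]
```

Emit:
{"op": "send_rows", "data": {
  "steps": [
    [[0,0,0.0003],0],
    [[0,0,0.0006],0],
    [[0,0,0.0009],0],
    [[0,0,0.0012],0],
    [[0,0,0.0012],0],
    [[0,0,0.0012],0],
    [[0,0,0.0012],0],
    [[0,0,0.0012],0]
  ]
}}

```text
clock: 33.2
position: [0.4823, -0.295, 0.105]
ee_rot: [0.782, -0.624, 0.0, -0.0]
ft_force: [-4.5, 3.3, 8.3]
grip_width: 0.145
```

The force has turned from -6 to +8 N, so the tray is seated. Letting go.

Emit:
{"op": "send_rows", "data": {
  "steps": [
    [[0,0,-0.0005],0],
    [[0,0,-0.0005],0],
    [[0,0,-0.0005],0],
    [[0,0,-0.0005],0],
    [[0,0,-0.0005],0],
    [[0,0,-0.0005],0],
    [[0,0,-0.0005],0],
    [[0,0,-0.0005],0]
  ],
  "hand": 0.8
}}

```text
clock: 34.2
position: [0.4821, -0.2948, 0.1046]
ee_rot: [0.782, -0.624, -0.0, -0.0]
ft_force: [-0.2, 0.3, -0.8]
grip_width: 0.799
```

Emit:
{"op": "send_rows", "data": {
  "steps": [
    [[0,0,-0.005],0],
    [[0,0,-0.015],0],
    [[0,0,-0.03],0],
    [[0,0,-0.055],0],
    [[0,0,-0.085],0],
    [[0,0,-0.11],0],
    [[0,0,-0.125],0],
    [[0,0,-0.125],0]
  ]
}}

```text
clock: 35.2
position: [0.4825, -0.295, 0.2306]
ee_rot: [0.782, -0.624, 0.001, -0.0]
ft_force: [0.5, 0.1, -1.3]
grip_width: 0.8
```

```bash
python3 plan.py .42 .0 .25 -0.8
```

```text
t 35.2 pos [ 0.4825 -0.295   0.2306] az -1.3464 tilt -1.0 F [ 0.4838  0.0775 -1.2755] w 0.8 -> shift [-0.3015 -0.0048 -0.0196] spin -0.5464 j [-0.3118  0.2706  0.9352  1.665  -0.2249  1.3179 -0.684 ]
```

Moving clear (toward y = 0) for an unobstructed look.

Emit:
{"op": "send_rows", "data": {
  "steps": [
    [[-0.03,0,-0.01],-0.06],
    [[-0.07,-0.001,-0.02],-0.13],
    [[-0.115,-0.002,-0.02],-0.2],
    [[-0.16,-0.003,-0.02],-0.3],
    [[-0.21,-0.003,-0.02],-0.4],
    [[-0.25,-0.004,-0.02],-0.5],
    [[-0.28,-0.0045,-0.02],-0.54],
    [[-0.28,-0.0045,-0.02],-0.54]
  ]
}}

```text
clock: 36.2
position: [0.4234, -0.0189, 0.2487]
ee_rot: [0.921, -0.39, -0.001, 0.0]
ft_force: [-0.2, -1.2, -0.4]
grip_width: 0.797
```

```bash
python3 look.py .140 14; python3 - <<'E'
from plan import *
from fit import *
for n in("top","side"):
    im,d=manip.camera(n); i=manip.camera_info(n); c=dict(im=im,d=d,K=i["intrinsics"],T=i["pose"]); cv2.imwrite(f"pics/{n}15.png",im[...,::-1])
    P=cloud(c).reshape(-1,3);P=P[np.isfinite(P[:,0])]
    for L in([.062,.038],[.062,-.038],[-.062,.038],[-.062,-.038]):
        a=.225; x=[.481+L[0]*np.cos(a)-L[1]*np.sin(a),-.296+L[0]*np.sin(a)+L[1]*np.cos(a)]
        m=np.hypot(P[:,0]-x[0],P[:,1]-x[1])<.02; print(n,L,"top z",np.percentile(P[m,2],97).round(4))
E
```

```text
resid mm [[0.2, 0.2], [0.2, -0.2], [-0.2, 0.4], [-0.2, -0.4]] size [[25.8, 25.6, 139.1, 92.0], [25.5, 25.6, 138.6, 96.0], [25.6, 26.1, 138.7, 99.0], [25.2, 25.5, 138.9, 100.0]]
top [ 0.4804 -0.2949  0.2245] held-lower mm,mrad [-0.1019  0.2129 -0.4307]
 resid mm [[4.7, 4.5], [6.5, -4.3], [-4.4, 5.3], [-6.9, -5.5]] size [[29.7, 29.2, 78.4, 25.0], [25.9, 29.6, 78.7, 68.0], [30.2, 27.5, 78.7, 28.0], [25.6, 27.4, 79.2, 67.0]]
 low [ 0.4789 -0.2914  0.217 ]
 resid mm [[0.2, 0.2], [-0.0, -0.2], [-0.1, 0.1], [-0.1, -0.1]] size [[26.1, 25.7, 140.7, 127.0], [26.3, 25.9, 140.7, 151.0], [26.0, 26.1, 141.0, 173.0], [26.0, 25.0, 141.3, 191.0]]
side [ 0.4815 -0.2967  0.2254] held-lower mm,mrad [-0.0338 -0.0786 -0.3346]
 resid mm [[3.4, 4.6], [0.4, -2.4], [-3.9, -2.2]] size [[28.8, 27.0, 80.4, 13.0], [34.4, 30.5, 77.2, 26.0], [24.4, 25.2, 76.8, 61.0]]
 low [ 0.4764 -0.2992  0.2381]
t 36.3 pos [ 0.424  -0.0213  0.249 ] az -0.8069 tilt -1.0 F [ 0.5405  0.0828 -0.7334] w 0.802 -> shift [0.2379 0.1487 0.1441] spin 0.5391 j [-0.7467 -0.203   0.6144  1.9501  0.1194  1.3605 -0.9741]
top [0.062, 0.038] top z 0.1213
top [0.062, -0.038] top z 0.1203
top [-0.062, 0.038] top z 0.1198
top [-0.062, -0.038] top z 0.1205
side [0.062, 0.038] top z 0.1257
side [0.062, -0.038] top z 0.1249
side [-0.062, 0.038] top z 0.1226
side [-0.062, -0.038] top z 0.1227
```

View pics/c14.png

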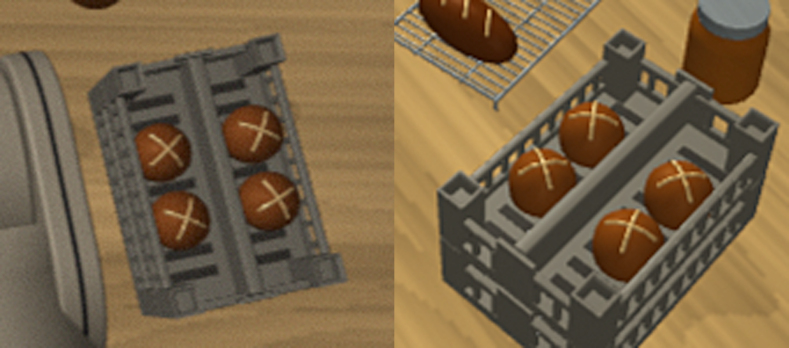

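View pics/side15.png

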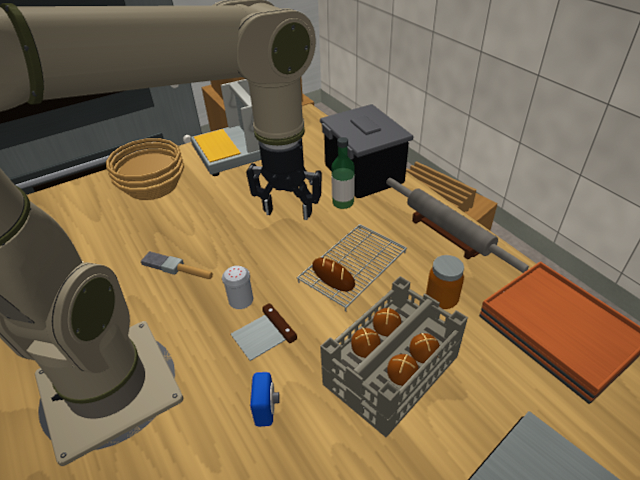

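The stack is home. Post tops sit 63.8 mm above the lower tray's in both views (64 wanted), it is level within 0.6 mm and aligned to 0.3 mm and 0.5 mrad. All rolls in sight stand upright, and the loaf (333,275), bottle and jar are where they were.

```bash
python3 -c "
from workcell import manip
o=manip.get_obs();print(o['clock'],abs(o['joint_velocities']).max()); print(manip.hand_in())"
```

```text
36.4 0.002771798605751169
the job is handed in; nothing more can be done
None
```

The bread order is finished and handed in at 36.4 s of the 72 s allowed; no verdict was reported. Both loose rolls stand upright in the empty half of the part-filled tray. The full tray, turned half round, was lowered onto it until it took the weight, then released.

**Last checks:**
- **Seating:** the upper tray's post tops are 63.8 mm above where the lower tray's were in both camera views (64 mm expected). They agree with each other to about 0.6 mm.
- **Alignment:** the trays are in line to about 0.3 mm and 0.5 mrad.
- **Upper rolls:** all four stand upright, but they slid along their halves towards the middle of the tray during the carry.
- **Lower rolls:** the upper tray now hides these. I last saw all four upright just before stacking.
- **Bystanders:** the loaf, bottle and jar look unmoved in the last picture; I did not measure them.

**Readings that disagreed:** the two cameras differ by about 2 mm in height and 1.5 mm sideways, which is close to their calibration limit. I compared the trays within each view for the fit. One mid-air check from above was thrown off by a post the arm was hiding, so I dropped that post and measured again.

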